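# Level the sprung sample shelf with a spirit level

### The job

Put the yellow spirit level down in the guide slot of the plywood shelf, its end up against the aluminium stop, and press it down so that the sprung shelf sits home on its frame and shows how far out of level it is. Then turn the orange knob of the levelling foot until the bubble lies between the two black lines while the level is pressed, and finish still pressing the level down like that, shelf home and bubble between the lines, without letting go. Leave the bottle, the earth block and the red book where they are.

Things in the scene. Friction and masses are not known exactly. Their poses are not given: they have to be found in the camera images.
- stand: Levelling stand, 110 x 315 mm, fixed. Origin on the bench under its middle, z up; y runs along it from the levelling foot (y = -135 mm) to the pivot (y = +125 mm, 55 mm high). A frame tilts about the pivot (axis along x), carried by the foot at the other end. On it lies the plywood shelf, 92 x 215 x 12 mm, top about 75 mm over the bench, sprung up at the foot end (see shelf).
- slot (a point): Point on the shelf's top where the middle of the level's underside belongs when its end touches the stop, 20 mm to +y of the stand's middle. y runs along the slot away from the foot, z is the shelf's upward normal. The slot is 28 mm wide between two guide rails, 12 mm high, their upper 5 mm flared outwards to 38 mm, 44 mm wide over all, from y = -77 to +38 mm of this point, open at the +y end.
- knob (a point): Grip point of the levelling foot's knob, on its upright axis, about 106 mm over the bench, 155 mm to -y of slot. Its orange grip is a bar 46 mm long along this point's x, 12 mm thick (y), 36 mm high, from 24 mm below this point to 12 mm above; under it a black hub, 36 mm across. The point turns with the knob. Stiff (0.08 N m), stays where left.
- level: Yellow spirit level, 160 x 24 x 45 mm (x, y, z), about 0.25 kg, standing loose on the bench. Origin at the centre of its underside, x along it. Its middle 68 mm is only 30 mm high and carries the green vial, top 45 mm up; the ends are 45 mm high with black press pads centred 57 mm from the middle. Same both ways round.
- bubble (a joint): Place of the pale bubble along the level's x axis, given as an angle, rad: 0.01 is 1 mm, plus is towards +x (it moves on a slight arc of 100 mm radius), 0 midway between the two black lines. The lines are 20 mm apart, the bubble 14 mm long, so within +-0.03 it lies between them. It drifts to the higher end, 0.057 (5.7 mm) per 0.01 rad of tilt, and settles in about 1 s.
- shelf (a joint): How far the springs hold the shelf up off its frame, rad about the pivot: 0 is home, 0.010 fully lifted (2 mm at the stop; this raises the foot end and moves the bubble 5.7 mm towards it). With the level in the slot, 5 to 6 N of push on its middle (4 N on its foot end, 12 N on the other) brings it home; it lifts again when let go.
- bottle: Clear plastic bottle, 66 mm across, 200 mm high, origin at its base. A bystander.
- earth_block: Reddish earth block, 140 x 70 x 50 mm, origin at its base. A bystander.
- book: Red book, 154 x 214 x 26 mm, lying flat, origin at its base. A bystander.
- stop (a point): Middle of the lower edge of the stop's face that the level's end touches, on the shelf's top, 80 mm to -y of slot. The stop is an aluminium bar across the slot's foot end, 50 mm wide, 10 mm thick, 14 mm high.
- foot (a point): Bottom of the levelling foot, on the bench under the knob. Turning the knob clockwise seen from above raises this end of frame and shelf: 2.8 mm at the knob, 0.0106 rad of tilt, so 6 mm of bubble travel per radian of knob. At the start this end is too low: with the shelf home, 1.2 to 2.3 rad clockwise are needed.
There are look-alikes about, which are no part of the job. Several things look just like the level: the one meant starts farthest from the robot's base.

How it is judged:
On the way:
1. the level is seated in the slot against the stop and pressed so that the shelf is home, the bubble still outside the lines (y of level in the frame of slot between -0.004 and 0.006 m and x of level in the frame of slot between -0.004 and 0.004 m and z of level in the frame of slot below 0.003 m and contact force between the fingers and level above 1 N and value of joint shelf below 0.002 rad and (value of joint bubble below -0.04 rad or value of joint bubble above 0.04 rad)), for 0.2 s.
At the end, for the whole second after the job is handed in: The gripper is still pressing on the level (over 1 N), the shelf is home (under 0.002 rad), the level is seated in the slot (within 4 mm across, 6 mm of the stop, 3 mm of the shelf), at rest, and the bubble is within 3 mm of the middle, that is between the lines (y of level in the frame of slot between -0.004 and 0.006 m and x of level in the frame of slot between -0.004 and 0.004 m and z of level in the frame of slot below 0.003 m and angle between the x axis of level and the y axis of slot, either way round below 0.06 rad and contact force between the fingers and level above 1 N and value of joint shelf below 0.002 rad and value of joint bubble between -0.03 and 0.03 rad and linear speed of level below 0.02 m/s); the arm keeps its last pose, push and grip.
It fails at once if the bottle is shifted or tipped (distance of bottle from where it was at the start of the episode above 0.03 m or angle between bottle's own z axis and vertical above 0.5 rad).
It fails at once if the earth block is shifted (distance of earth_block from where it was at the start of the episode above 0.03 m).
It fails at once if the book is shifted (distance of book from where it was at the start of the episode above 0.03 m).
It also fails if it takes over 72 s, if anything falls off the work surface, if the arm or the gripper's body presses on something with over 40 N, if the wrist force passes 120 N, or if a joint passes its speed limit or range.

### The arm

A 6-joint arm with a two-finger parallel gripper is mounted at the origin on the work surface. World frame = base frame: x ahead of the robot, y to its left, z up, the work surface at z = 0. Lengths are in m, angles in rad, forces in N, time in s.
With the tool pointing down it reaches from about 0.25 to 0.775 m from the base axis. Payload 4 kg.
Tool frame: the origin (TCP) lies midway between the tips of the shut fingers; the grasp point (between the pads) lies robot.pinch_z behind it (robot.pinch_z is the distance from the TCP to the grasp point, in m); z points along the fingers, y is the direction in which the jaws open and shut (so a half turn about z gives the same grasp; the last joint's range is limited). The gripper opens to 94 mm and grips with 3 to 60 N. Pads are 16 mm wide; open, the fingers measure 119 mm over their backs; the gripper's body (75 mm by 177 mm) begins 78 mm behind the grasp point.
Start: joints at [-1.213, 0.087, 1.371, -0, 1.684, -0.103], TCP at [0.245, -0.493, 0.168] pointing down, gripper open.
Joint ranges: [-3.1, 3.1], [-0.76, 2.03], [0.27, 2.55], [-1.08, 4.22], [0.17, 2.65], [-2.57, 2.57]. Speed limits (rad/s): [2.79, 2.79, 3.14, 3.14, 3.14, 3.14].

### API

Orientations are given as [roll, pitch, yaw] about the fixed x, y, z axes, in that order (R = Rz(yaw) Ry(pitch) Rx(roll)).
In Python, from bench import robot gives the robot as it stands.
- The arm moves only by the tool jog_arm, never from a script. Its argument "steps" is a list that holds one entry, the list of rows, each a list of 7 numbers: the shift along the tool's x, y, z in cm, then the turn, a rotation vector about the tool's x, y, z in degrees, then the gripper's target within -1 to 1 (fully open at 1, half-way at 0, shut at -1). A call has 1 to 12 rows; each row shifts and turns the commanded pose from where the row before left it, along the tool's axes as they then stand; what a row does not reach is not made up. A row lasts 1/8 s, in which the tool goes at most 62.5 mm and 10.7 degrees, less where a joint would pass 70% of its speed; a pose out of reach is approached as far as the arm can. A call with a gripper value outside its range is refused whole. The fingers move at their own pace and stop on an object; the grip force is fixed at half the most. Time passes only in rows, so rows that do not move let the fingers close. It gives the time, the measured TCP pose, the force and the opening at its end, in the units of the state.
- robot.get_obs(): the state, without advancing time (a new reading comes with each control period).
- robot.snapshot(name): name is "side" or "top"; returns the picture (384x512x3 uint8, red, green, blue); there is no depth.
- robot.camera_info(name): a dict with "mtx" (3x3 intrinsics, pixels), "R" (3x3) and "t" (3): a world point X has camera coordinates R X + t. Camera axes: x right, y down, z forward; pixel columns grow to the right and rows downward; lengths in m; the calibration is good to about 2 mm. A picture is of the moment at which its call begins. camera_info takes no time and is no camera call.
- robot.close_job(): hands the job in, once; it reports no verdict.
The state is a dict: "time": time; "joint_positions": joint angles; "qvel": joint speeds; "joint_torque": joint torques, N m; "tool_pos": TCP position; "ee_rot": TCP orientation; "wrist_force": force on the tool from outside, world axes, zero at the start; "wrist_torque": the same for the moment, N m; "width": finger opening in m.
Only numpy, scipy, OpenCV 4.12 (cv2) and the standard library are available. Lean on these libraries where they do the work, as an engineer would, in place of code of your own. Each camera call takes 0.05 s, during which the arm holds its last target. There are 200 camera calls.

## Working session

There is one attempt and no reset: what is moved stays moved. The work goes in short steps, Python scripts to look and compute and a tool call to move; the robot and the scene stay as the last step left them, time stands still between calls to the robot, and variables do not carry over. Pictures are saved under pics/ and viewed, about 8 in all and at most 12, crops included, and the job is handed in when it is done.

Besides the shell and the picture viewer there is one more tool, called after "Emit:" by a JSON object that holds its "api" and its "payload", one argument or row to a line. jog_arm: Moves the arm, as the interface text tells. Its arguments: {"type":"object","properties":{"steps":{"type":"array"}},"required":["steps"]}

```bash
mkdir -p pics; ls; python3 - <<'E'
from bench import robot
import cv2
for n in("side","top"):
    im=robot.snapshot(n); cv2.imwrite(f"pics/{n}0.png",im[...,::-1])
    c=robot.camera_info(n); print(n,c["mtx"].tolist(),c["R"].round(4).tolist(),c["t"].round(4).tolist(), (-c["R"].T@c["t"]).round(3))
o=robot.get_obs(); print(o, robot.pinch_z)
E
```

```text
pics
side [[375.7483958948989, 0.0, 254.2813263947997], [0.0, 375.7483958948989, 189.6894407631853], [0.0, 0.0, 1.0]] [[-0.8619, -0.5071, -0.001], [-0.2852, 0.4863, -0.8259], [0.4194, -0.7115, -0.5638]] [0.436, 0.2257, 0.7748] [0.115 0.663 0.624]
top [[371.49102013354144, 0.0, 249.7929980643423], [0.0, 371.49102013354144, 195.6092573955076], [0.0, 0.0, 1.0]] [[-0.0178, -0.9998, 0.002], [-0.9803, 0.017, -0.1967], [0.1966, -0.0054, -0.9805]] [-0.0099, 0.5448, 0.9896] [ 0.339 -0.014  1.077]
{'time': 0.1, 'joint_positions': array([-1.21313494e+00,  8.78933322e-02,  1.37207334e+00,  5.39091482e-06,
        1.68356633e+00, -1.03086638e-01]), 'qvel': array([-0.00077603, -0.00178989, -0.00436712, -0.00204615,  0.00080018,
       -0.00021049]), 'joint_torque': array([ 2.65979375e-03, -3.41252339e+01, -3.03301156e+01,  7.20659201e-02,
        3.04878491e-02, -8.89058674e-05]), 'tool_pos': array([ 0.24435209, -0.4921295 ,  0.16642969]), 'ee_rot': array([-3.13966316e+00, -2.04998821e-04,  4.60748431e-01]), 'wrist_force': array([ 0.61912401,  0.12789029, -0.72367063]), 'wrist_torque': array([ 0.02985953,  0.03738898, -0.00714997]), 'width': 0.09371614099836068} 0.0188
```

View pics/side0.png

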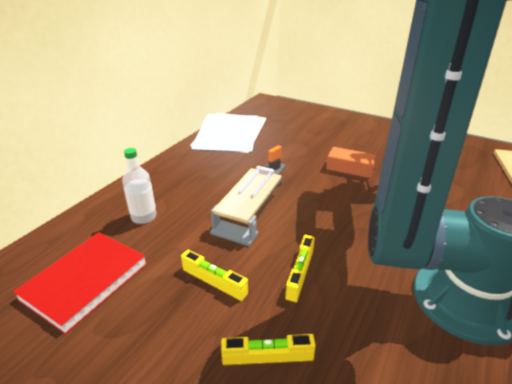

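View pics/top0.png

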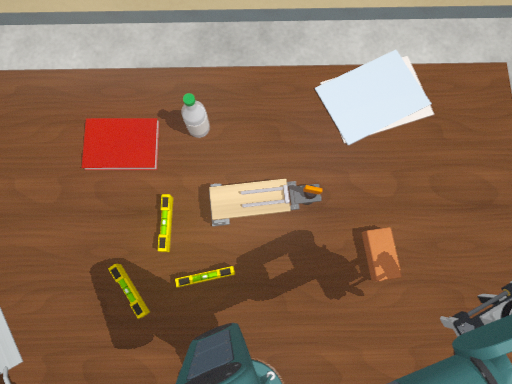

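The side view shows the stand at about (245,200) with its orange knob at (276,155), and yellow levels at (215,275), (300,268) and (268,350). In the top view the levels are at (165,223), (205,277) and (129,291), with the shelf at (250,200) and the knob at (313,189).

```bash
cat > h.py <<'E'
import numpy as np, cv2
from bench import robot
def cam(n):
    c=robot.camera_info(n); return c["mtx"],c["R"],c["t"]
def proj(n,X):
    K,R,t=cam(n); p=(K@(R@np.atleast_2d(X).T+t[:,None])).T; return p[:,:2]/p[:,2:]
def onplane(n,uv,z):
    K,R,t=cam(n); o=-R.T@t; d=R.T@np.linalg.solve(K,[uv[0],uv[1],1]); return o+d*(z-o[2])/d[2]
def tri(us,ut):
    P=[cam(n)[0]@np.c_[cam(n)[1],cam(n)[2]] for n in("side","top")]
    X=cv2.triangulatePoints(P[0],P[1],np.float64(us),np.float64(ut))[:,0]; X=X[:3]/X[3]
    e=[np.linalg.norm(proj(n,X)[0]-u) for n,u in(("side",us),("top",ut))]
    return X,e
def yaw(a): return np.array([np.cos(a),np.sin(a)])
E
python3 - <<'E'
from h import *
from scipy import ndimage as nd
for n in("side","top"):
    im=cv2.imread(f"pics/{n}0.png"); hsv=cv2.cvtColor(im,cv2.COLOR_BGR2HSV)
    y=cv2.inRange(hsv,(22,150,60),(34,255,255)); y=cv2.morphologyEx(y,cv2.MORPH_CLOSE,np.ones((9,9)))
    k,l,s,c=cv2.connectedComponentsWithStats(y)
    for i in range(1,k):
        if s[i,4]>150: print(n,c[i].round(1),s[i],onplane(n,c[i],.025).round(3),np.linalg.norm(onplane(n,c[i],.025)[:2]).round(3))
    o=cv2.inRange(hsv,(8,200,150),(16,255,255)); k,l,s,c=cv2.connectedComponentsWithStats(o)
    for i in range(1,k):
        if s[i,4]>20: print(n,"orange",c[i].round(1),s[i])
a=cv2.imread("pics/side0.png")[135:305,170:300]; b=cv2.imread("pics/top0.png")[165:265,145:335]
a=cv2.resize(a,None,fx=3,fy=3,interpolation=cv2.INTER_CUBIC); b=cv2.resize(b,None,fx=4,fy=4,interpolation=cv2.INTER_CUBIC)
cv2.imwrite("pics/c1.png",a); cv2.imwrite("pics/c2.png",b); print(a.shape,b.shape)
E
```

```text
side [299.4 268.7] [285 234  30  68 954] [0.323 0.119 0.025] 0.344
side [214.9 275. ] [ 181  250   67   51 1519] [0.47  0.226 0.025] 0.521
side [267.5 350.6] [ 221  334   95   31 2074] [0.289 0.323 0.025] 0.433
top [165.2 222.9] [157 194  16  58 685] [0.475 0.223 0.025] 0.525
top [128.9 290.2] [108 264  42  55 806] [0.291 0.317 0.025] 0.431
top [204.4 276.2] [175 266  60  22 576] [0.325 0.11  0.025] 0.343
top orange [312.5 191. ] [304 188  19   6  42]
(510, 390, 3) (400, 760, 3)
```

View pics/c1.png

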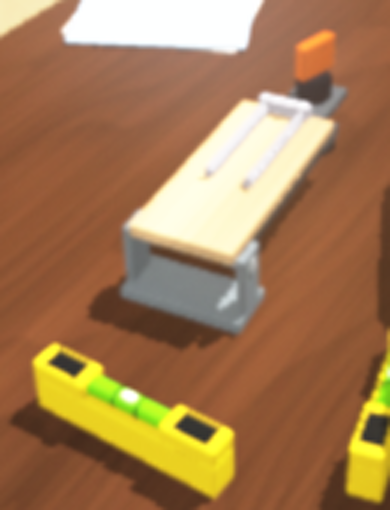

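View pics/c2.png

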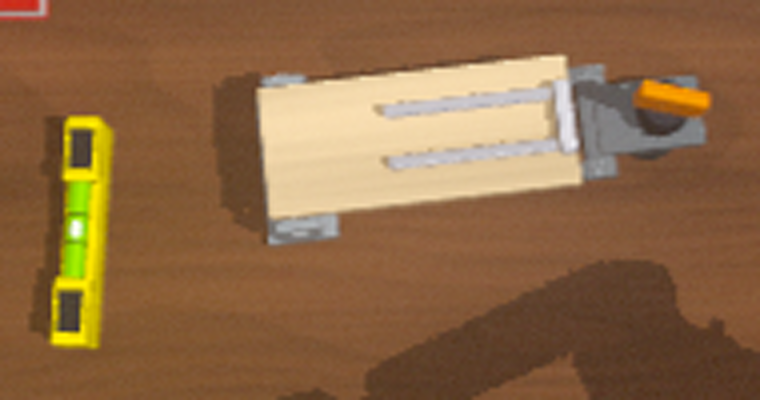

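The crops show the pads at c1 (67,363) and (195,428), and at c2 (81,148) and (69,311). The shelf corners, rails, stop bar (c2 about 565,117) and knob bar (c2 about 673,97) are all clear. Now triangulating these points.

```bash
python3 - <<'E'
from h import *
S=lambda u,v:((u+.5)/3-.5+170,(v+.5)/3-.5+135)
T=lambda u,v:((u+.5)/4-.5+145,(v+.5)/4-.5+165)
pts={"padA":(S(67,363),T(81,148)),"padB":(S(195,428),T(69,311)),
"sh_piv_px":(S(130,230),T(258,88)),"sh_piv_mx":(S(238,260),T(268,218)),"sh_ft_px":(S(248,100),T(567,56)),"sh_ft_mx":(S(335,123),T(582,183)),
"railA_end":(S(208,173),T(379,109)),"railB_end":(S(246,184),T(388,163)),
"knobtop_px_end":(S(297,44),T(638,90)),"knobtop_other":(S(334,34),T(709,100))}
X={}
for k,(a,b) in pts.items():
    X[k],e=tri(a,b); print(k,X[k].round(4),np.round(e,1))
d=X["padA"]-X["padB"];print("level",(X["padA"]+X["padB"])/2,np.hypot(*d[:2]),np.degrees(np.arctan2(d[1],d[0])))
c=sum(X[k] for k in X if k.startswith("sh"))/4
y=X["sh_piv_px"]+X["sh_piv_mx"]-X["sh_ft_px"]-X["sh_ft_mx"];x=X["sh_piv_px"]+X["sh_ft_px"]-X["sh_piv_mx"]-X["sh_ft_mx"]
print("shelf c",c,np.linalg.norm(y)/2,np.linalg.norm(x)/2,"yaw y",np.degrees(np.arctan2(y[1],y[0])),"yaw x",np.degrees(np.arctan2(x[1],x[0])))
E
```

```text
padA [0.5331 0.2205 0.0456] [0. 0.]
padB [0.419  0.2258 0.0456] [0.1 0.1]
sh_piv_px [0.5681 0.0928 0.0687] [0.4 0.4]
sh_piv_mx [0.4743 0.0845 0.071 ] [1.5 1.3]
sh_ft_px [ 0.5858 -0.1225  0.0737] [0.5 0.5]
sh_ft_mx [ 0.4967 -0.1294  0.0725] [0.4 0.4]
railA_end [0.5482 0.0082 0.0812] [0.8 0.7]
railB_end [0.5122 0.0032 0.0792] [0.2 0.2]
knobtop_px_end [ 0.5524 -0.1618  0.1237] [0.6 0.6]
knobtop_other [ 0.543  -0.2113  0.115 ] [0.8 0.9]
level [0.47601983 0.22310656 0.04559501] 0.11419556575749011 -2.6596262972003806
shelf c [ 0.53121739 -0.01862875  0.07145447] 0.215532155986259 0.09175853923742872 yaw y 95.33668884138288 yaw x 4.782943435713621
```

Everything agrees: pad height 45.6 mm, shelf 215.5 x 92 mm, and the knob lands where slot − 155 mm puts it.
- Level at (0.476, 0.223), yaw −2.7°.
- Slot at (0.533, −0.032), y axis at 95°.
- Knob at (0.5475, −0.1866), bar at about 79°.

Next, move above the level.

Emit:
{"api": "jog_arm", "payload": {
  "steps": [
    [[4.3, -4.4, 0, 0, 0, 0, 1], [4.3, -4.4, 0, 0, 0, 0, 1], [4.3, -4.4, 0, 0, 0, 0, 1], [4.3, -4.4, 0, 0, 0, 0, 1], [4.3, -4.4, 0, 0, 0, 0, 1], [4.3, -4.4, 0, 0, 0, 0, 1], [4.3, -4.4, 0, 0, 0, 0, 1], [4.3, -4.4, 0, 0, 0, 0, 1], [4.3, -4.4, 0, 0, 0, 0, 1], [4.3, -4.4, 0, 0, 0, 0, 1], [4.3, -4.4, 0, 0, 0, 0, 1], [4.3, -4.4, 0, 0, 0, 0, 1]]
  ]
}}

```text
time: 1.6
tool_pos: [0.472, 0.2117, 0.167]
ee_rot: [3.141, 0.001, 0.461]
wrist_force: [0.9, -0.9, 0.2]
width: 0.0939
```

Emit:
{"api": "jog_arm", "payload": {
  "steps": [
    [[0, 0, 0, 0, 0, 9.7, 1], [0, 0, 0, 0, 0, 9.7, 1], [0, 0, 0, 0, 0, 9.7, 1], [0, 0, 0, 0, 0, 0, 1], [0, 0, 0, 0, 0, 0, 1]]
  ]
}}

```text
time: 2.22
tool_pos: [0.4718, 0.2096, 0.1671]
ee_rot: [3.141, 0.001, -0.045]
wrist_force: [0.6, 0.1, -0.3]
width: 0.0942
```

```bash
cat >> h.py <<'E'
def goto(x,y,z,psi):
    o=robot.get_obs(); p=o["tool_pos"]; a=o["ee_rot"][2]; d=np.array([x,y,z])-p
    R=cv2.Rodrigues(np.array([0,0,a]))[0]@np.diag([1.,-1,-1])
    print("t",o["time"].round(2),"tcp",p.round(4),"psi",np.degrees(a).round(2),"rp",o["ee_rot"][:2].round(4),"F",o["wrist_force"].round(1),"w",o["width"].round(4))
    print(" tool shift cm",(R.T@d*100).round(2)," turn deg about tool z",round(-((psi-np.degrees(a)+180)%360-180),2))
E
python3 -c "
from h import *
goto(.476,.2231,.016,-2.66)"
```

```text
Traceback (most recent call last):
  File "h.py", line 18, in goto
    print("t",o["time"].round(2),"tcp",p.round(4),"psi",np.degrees(a).round(2),"rp",o["ee_rot"][:2].round(4),"F",o["wrist_force"].round(1),"w",o["width"].round(4))
              ^^^^^^^^^^^^^^^
AttributeError: 'float' object has no attribute 'round'
```

Emit:
{"api": "jog_arm", "payload": {
  "steps": [
    [[0.36, -1.37, 3.5, 0, 0, 0, 1], [0, 0, 4, 0, 0, 0, 1], [0, 0, 4, 0, 0, 0, 1], [0, 0, 2.4, 0, 0, 0, 1], [0, 0, 1.2, 0, 0, 0, 1], [0, 0, 0, 0, 0, 0, 1], [0, 0, 0, 0, 0, 0, -1], [0, 0, 0, 0, 0, 0, -1], [0, 0, 0, 0, 0, 0, -1], [0, 0, 0, 0, 0, 0, -1], [0, 0, 0, 0, 0, 0, -1]]
  ]
}}

```text
time: 3.6
tool_pos: [0.4763, 0.2233, 0.0166]
ee_rot: [-3.142, -0.0, -0.047]
wrist_force: [0.2, 1.2, 0.1]
width: 0.0476
```

```bash
sed -i 's/o\["time"\].round(2)/round(o["time"],2)/; s/o\["width"\].round(4)/round(float(o["width"]),4)/' h.py
python3 - <<'E'
from h import *
goto(.476,.2231,.016,-2.66)
im=robot.snapshot("side")[...,::-1]
cv2.imwrite("pics/s1.png",cv2.resize(im[120:320,130:330],None,fx=3,fy=3,interpolation=cv2.INTER_CUBIC))
E
```

```text
t 3.6 tcp [0.4763 0.2233 0.0166] psi -2.69 rp [-3.1416e+00 -2.0000e-04] F [0.2 1.2 0.1] w 0.0476
 tool shift cm [-0.03  0.02  0.06]  turn deg about tool z -0.03
```

View pics/s1.png

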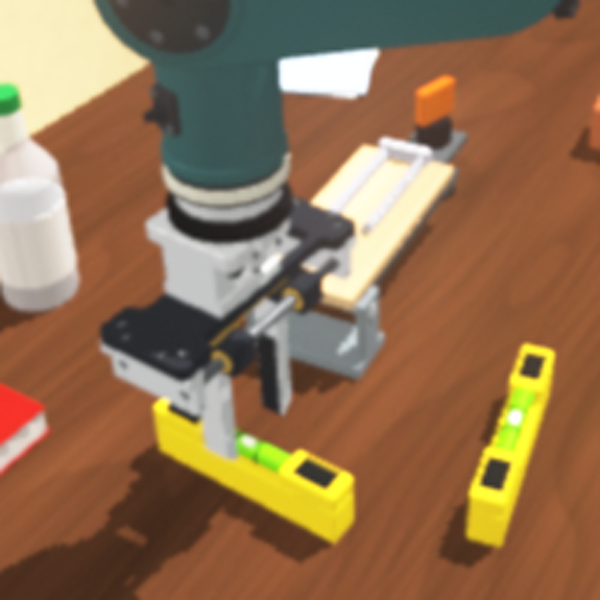

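The picture shows the fingers (half shut, 48 mm) straddling the level's middle near (222,430), with the bubble visible beside them. Let them close, then lift.

Emit:
{"api": "jog_arm", "payload": {
  "steps": [
    [[0, 0, 0, 0, 0, 0, -1], [0, 0, 0, 0, 0, 0, -1], [0, 0, 0, 0, 0, 0, -1], [0, 0, 0, 0, 0, 0, -1], [0, 0, 0, 0, 0, 0, -1]]
  ]
}}

```text
time: 4.28
tool_pos: [0.4762, 0.2232, 0.0164]
ee_rot: [3.141, 0.0, -0.047]
wrist_force: [-1.1, -0.7, -0.0]
width: 0.0009
```

Emit:
{"api": "jog_arm", "payload": {
  "steps": [
    [[0, 0, -1, 0, 0, 0, -1], [0, 0, -3, 0, 0, 0, -1], [0, 0, -4, 0, 0, 0, -1], [0, 0, -4, 0, 0, 0, -1], [0, 0, -2, 0, 0, 0, -1], [0, 0, 0, 0, 0, 0, -1]]
  ]
}}

```text
time: 5.03
tool_pos: [0.4777, 0.2237, 0.1594]
ee_rot: [-3.14, -0.005, -0.047]
wrist_force: [0.8, 0.9, -0.7]
width: 0.0004
```

The fingers shut on nothing, so I'm looking again.

```bash
python3 - <<'E'
from h import *
goto(.476,.2231,.016,-2.66)
a=robot.snapshot("side")[...,::-1]; b=robot.snapshot("top")[...,::-1]
cv2.imwrite("pics/s2.png",np.hstack([cv2.resize(a[200:340,160:300],None,fx=2.8,fy=2.8,interpolation=cv2.INTER_CUBIC),cv2.resize(b[170:310,80:220],None,fx=2.8,fy=2.8,interpolation=cv2.INTER_CUBIC)]))
E
```

```text
t 5.03 tcp [0.4777 0.2237 0.1594] psi -2.7 rp [-3.1396 -0.0054] F [ 0.8  0.9 -0.7] w 0.0004
 tool shift cm [-0.16  0.07 14.34]  turn deg about tool z -0.04
```

View pics/s2.png

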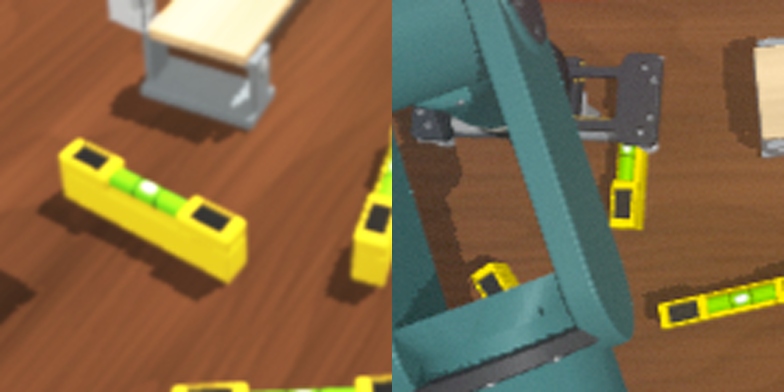

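The level is untouched, still at side px (192,256) for the left pad. The gripper appears offset from where its reported pose should put it, so I'll project the reported TCP into both views.

```bash
python3 - <<'E'
from h import *
o=robot.get_obs(); p=o["tool_pos"]
out=[]
for n in("side","top"):
    im=robot.snapshot(n)[...,::-1].copy(); u=proj(n,p)[0]; print(n,u, proj(n,p+[0,0,.1])[0])
    u0=np.int32(u)-[75,100]; u0=np.maximum(u0,0); print(u0)
    c=im[u0[1]:u0[1]+150,u0[0]:u0[0]+100 if 0 else u0[0]+130]
    c=cv2.resize(c,None,fx=3,fy=3,interpolation=cv2.INTER_CUBIC)
    for k in(0,.1):
        q=(proj(n,p+[0,0,k])[0]-u0+.5)*3-.5; cv2.drawMarker(c,tuple(int(v) for v in q),(255,0,255) if k==0 else (255,255,0),0,14,1)
    out.append(c)
print([c.shape for c in out])
cv2.imwrite("pics/s3.png",np.hstack(out))
E
```

```text
side [209.10651122 225.63782541] [205.25575495 182.42588573]
[134 125]
top [153.38040035 216.15811907] [142.09347561 209.78891063]
[ 78 116]
[(450, 390, 3), (450, 390, 3)]
```

View pics/s3.png

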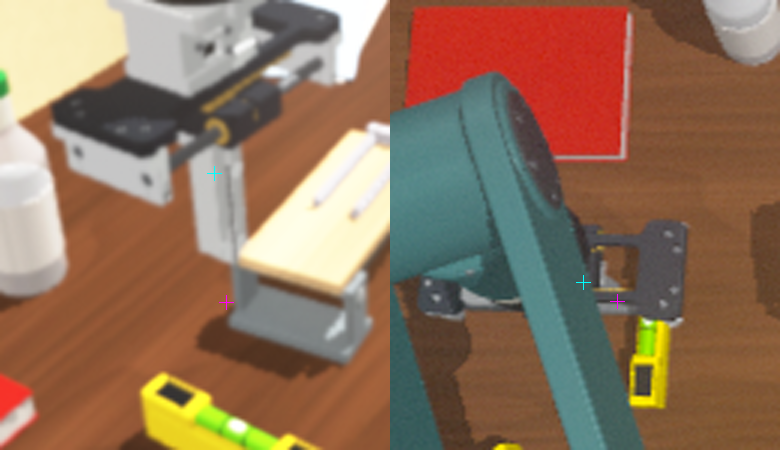

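In the side view the shut tips are at about px (207,211), against (209,226) projected. That fits the real tip being about 35 mm higher than the reported TCP, so the fingers closed above the vial. I'll get the exact offset by gently touching the bare bench next to the level.

Emit:
{"api": "jog_arm", "payload": {
  "steps": [
    [[0, 6, 0, 0, 0, 0, -1], [0, 0, 5, 0, 0, 0, -1], [0, 0, 5, 0, 0, 0, -1], [0, 0, 4, 0, 0, 0, -1], [0, 0, 2, 0, 0, 0, -1], [0, 0, 0.5, 0, 0, 0, -1], [0, 0, 0, 0, 0, 0, -1]]
  ]
}}

```text
time: 6.1
tool_pos: [0.4732, 0.1632, -0.0088]
ee_rot: [3.141, 0.001, -0.047]
wrist_force: [-0.1, 1.0, 1.0]
width: 0.0007
```

Emit:
{"api": "jog_arm", "payload": {
  "steps": [
    [[0, 0, 0.2, 0, 0, 0, -1], [0, 0, 0.2, 0, 0, 0, -1], [0, 0, 0.2, 0, 0, 0, -1], [0, 0, 0.2, 0, 0, 0, -1]]
  ]
}}

```text
time: 6.6
tool_pos: [0.4735, 0.1633, -0.0165]
ee_rot: [-3.142, -0.0, -0.047]
wrist_force: [-0.9, -0.0, 0.6]
width: 0.0003
```

Emit:
{"api": "jog_arm", "payload": {
  "steps": [
    [[0, 0, 0.3, 0, 0, 0, -1], [0, 0, 0.3, 0, 0, 0, -1], [0, 0, 0.2, 0, 0, 0, -1]]
  ]
}}

```text
time: 6.98
tool_pos: [0.4732, 0.1632, -0.0249]
ee_rot: [3.141, 0.0, -0.047]
wrist_force: [0.8, 0.2, 0.3]
width: 0.0005
```

Emit:
{"api": "jog_arm", "payload": {
  "steps": [
    [[0, 0, 0.2, 0, 0, 0, -1], [0, 0, 0.2, 0, 0, 0, -1], [0, 0, 0.1, 0, 0, 0, -1]]
  ]
}}

```text
time: 7.35
tool_pos: [0.4733, 0.1633, -0.0297]
ee_rot: [3.141, 0.0, -0.047]
wrist_force: [0.7, -1.3, -0.0]
width: 0.0002
```

Emit:
{"api": "jog_arm", "payload": {
  "steps": [
    [[0, 0, 0.2, 0, 0, 0, -1], [0, 0, 0.2, 0, 0, 0, -1]]
  ]
}}

```text
time: 7.6
tool_pos: [0.4734, 0.1633, -0.0336]
ee_rot: [3.142, -0.0, -0.047]
wrist_force: [0.2, 0.0, -0.3]
width: 0.0004
```

Emit:
{"api": "jog_arm", "payload": {
  "steps": [
    [[0, 0, 0.2, 0, 0, 0, -1], [0, 0, 0.2, 0, 0, 0, -1]]
  ]
}}

```text
time: 7.85
tool_pos: [0.4734, 0.1633, -0.0377]
ee_rot: [3.142, -0.0, -0.047]
wrist_force: [-0.7, -0.5, 0.0]
width: 0.0004
```

Emit:
{"api": "jog_arm", "payload": {
  "steps": [
    [[0, 0, 0.2, 0, 0, 0, -1], [0, 0, 0.2, 0, 0, 0, -1]]
  ]
}}

```text
time: 8.1
tool_pos: [0.4735, 0.1633, -0.0379]
ee_rot: [3.141, 0.0, -0.047]
wrist_force: [-9.6, -2.7, 27.0]
width: 0.0006
```

```bash
python3 - <<'E'
from h import *
o=robot.get_obs(); p=o["tool_pos"]; print(p,o["wrist_force"])
im=robot.snapshot("side")[...,::-1]; u=proj("side",p*[1,1,0])[0]; print(u)
u0=np.int32(u)-[65,70]; c=cv2.resize(im[u0[1]:u0[1]+110,u0[0]:u0[0]+130],None,fx=5,fy=5,interpolation=cv2.INTER_CUBIC)
for z in(0,.01):
    q=(proj("side",[p[0],p[1],z])[0]-u0+.5)*5-.5; cv2.drawMarker(c,tuple(int(v) for v in q),(255,0,255),0,14,1)
print(u0); cv2.imwrite("pics/s4.png",c)
E
```

```text
[ 0.47350941  0.16329035 -0.03791438] [-9.60167332 -2.6673165  26.99119654]
[230.20841292 264.22738623]
[165 194]
```

View pics/s4.png

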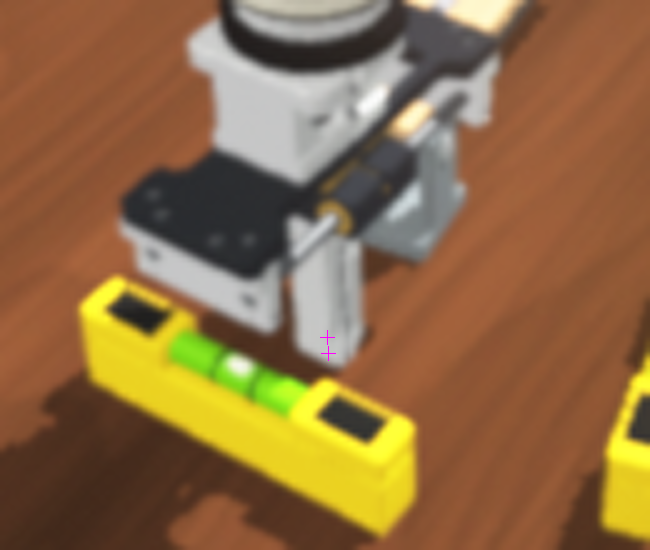

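The bench contact is at reported z = −0.0379. So the true tip is 38 mm above the reported TCP, and laterally the marker at (328,353) sits on the tips. From here on I use true tip z = reported + 0.038. Regrasp.

Emit:
{"api": "jog_arm", "payload": {
  "steps": [
    [[0, 0, -4, 0, 0, 0, 1], [0, 0, -4, 0, 0, 0, 1], [0, 0, 0, 0, 0, 0, 1], [0, 0, 0, 0, 0, 0, 1], [0, 0, 0, 0, 0, 0, 1], [0, -3, 0, 0, 0, 0, 1], [0, -3, 0, 0, 0, 0, 1], [0, 0, 0, 0, 0, 0, 1]]
  ]
}}

```text
time: 9.15
tool_pos: [0.4751, 0.2241, 0.0368]
ee_rot: [3.141, 0.003, -0.045]
wrist_force: [-0.0, -0.8, -0.3]
width: 0.077
```

```bash
python3 -c "
from h import *
goto(.476,.2231,-.023,-2.66)"
```

```text
t 9.15 tcp [0.4751 0.2241 0.0368] psi -2.55 rp [3.1405e+00 2.8000e-03] F [-0.  -0.8 -0.3] w 0.077
 tool shift cm [0.09 0.1  5.98]  turn deg about tool z 0.11
```

Emit:
{"api": "jog_arm", "payload": {
  "steps": [
    [[0.05, 0.1, 2, 0, 0, 0, 1], [0, 0, 2.5, 0, 0, 0, 1], [0, 0, 1.4, 0, 0, 0, 1], [0, 0, 0, 0, 0, 0, 1], [0, 0, 0, 0, 0, 0, -1], [0, 0, 0, 0, 0, 0, -1], [0, 0, 0, 0, 0, 0, -1], [0, 0, 0, 0, 0, 0, -1], [0, 0, 0, 0, 0, 0, -1], [0, 0, 0, 0, 0, 0, -1], [0, 0, 0, 0, 0, 0, -1], [0, 0, 0, 0, 0, 0, -1]]
  ]
}}

```text
time: 10.65
tool_pos: [0.4767, 0.2225, -0.0205]
ee_rot: [-3.141, -0.0, -0.047]
wrist_force: [0.1, 1.0, -0.4]
width: 0.0237
```

Emit:
{"api": "jog_arm", "payload": {
  "steps": [
    [[0, 0, 0, 0, 0, 0, -1], [0, 0, 0, 0, 0, 0, -1]]
  ]
}}

```text
time: 10.9
tool_pos: [0.4767, 0.2224, -0.0205]
ee_rot: [-3.141, -0.0, -0.047]
wrist_force: [0.5, 0.9, 1.2]
width: 0.0237
```

Gripped at 23.7 mm. Lift, turn and carry.

Emit:
{"api": "jog_arm", "payload": {
  "steps": [
    [[0, 0, -2, 0, 0, 0, -1], [0, 0, -5, 0, 0, 0, -1], [0, 0, -5, 0, 0, 0, -1], [0, 0, -3, 0, 0, 0, -1], [0, 0, 0, 0, 0, -9.7, -1], [0, 0, 0, 0, 0, -9.7, -1], [0, 0, 0, 0, 0, -9.7, -1], [0, 0, 0, 0, 0, -9.7, -1], [0, 0, 0, 0, 0, -9.7, -1], [0, 0, 0, 0, 0, -9.7, -1], [0, 0, 0, 0, 0, -9.7, -1], [0, 0, 0, 0, 0, -9.7, -1]]
  ]
}}

```text
time: 12.4
tool_pos: [0.476, 0.2216, 0.1284]
ee_rot: [-3.14, 0.002, 1.313]
wrist_force: [0.6, 0.8, -1.8]
width: 0.0238
```

Emit:
{"api": "jog_arm", "payload": {
  "steps": [
    [[0, 0, 0, 0, 0, -9.7, -1], [0, 0, 0, 0, 0, -9.7, -1], [0, 0, 0, 0, 0, 0, -1]]
  ]
}}

```text
time: 12.78
tool_pos: [0.4761, 0.2217, 0.1286]
ee_rot: [-3.14, 0.001, 1.644]
wrist_force: [-0.6, 0.5, -2.4]
width: 0.0233
```

```bash
python3 -c "
from h import *
goto(.533-.0889*.009,-.0322+.996*.009,.085,95.1)"
```

```text
t 12.78 tcp [0.4761 0.2217 0.1286] psi 94.18 rp [-3.1399e+00  1.1000e-03] F [-0.6  0.5 -2.4] w 0.0233
 tool shift cm [-24.84   3.81   4.36]  turn deg about tool z -0.92
```

Emit:
{"api": "jog_arm", "payload": {
  "steps": [
    [[-4, 0.6, 0, 0, 0, -0.9, -1], [-5.2, 0.8, 0, 0, 0, 0, -1], [-5.2, 0.8, 0, 0, 0, 0, -1], [-5.2, 0.8, 1, 0, 0, 0, -1], [-3.6, 0.6, 1.5, 0, 0, 0, -1], [-1.5, 0.3, 1.8, 0, 0, 0, -1], [0, 0, 0, 0, 0, 0, -1], [0, 0, 0, 0, 0, 0, -1]]
  ]
}}

```text
time: 13.78
tool_pos: [0.5371, -0.019, 0.0866]
ee_rot: [-3.141, -0.001, 1.662]
wrist_force: [0.6, 0.0, -2.3]
width: 0.0237
```

```bash
python3 - <<'E'
from h import *
goto(.533-.0889*.009,-.0322+.996*.009,.054,95.1)
out=[]
for n in("side","top"):
    im=robot.snapshot(n)[...,::-1]; u=np.int32(proj(n,[.533,-.032,.1])[0])
    c=im[u[1]-50:u[1]+60,u[0]-65:u[0]+65]; print(n,u-[65,50])
    out.append(cv2.resize(c,None,fx=3,fy=5,interpolation=cv2.INTER_CUBIC) if 0 else cv2.resize(c,None,fx=3,fy=3,interpolation=cv2.INTER_CUBIC))
cv2.imwrite("pics/s5.png",np.hstack(out))
E
```

```text
t 13.78 tcp [ 0.5371 -0.019   0.0866] psi 95.25 rp [-3.1415e+00 -8.0000e-04] F [ 0.6  0.  -2.3] w 0.0237
 tool shift cm [-0.38 -0.53  3.26]  turn deg about tool z 0.15
side [186 130]
top [189 146]
```

View pics/s5.png

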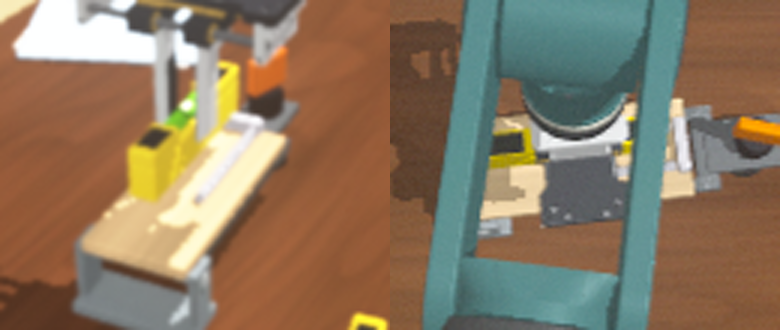

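The level is held well and hangs over the shelf, 5 mm off centre. Correct that and lower it.

Emit:
{"api": "jog_arm", "payload": {
  "steps": [
    [[-0.3, -0.5, 0.6, 0, 0, 0, -1], [0, 0, 0.8, 0, 0, 0, -1], [0, 0, 0.6, 0, 0, 0, -1], [0, 0, 0.5, 0, 0, 0, -1], [0, 0, 0, 0, 0, 0, -1]]
  ]
}}

```text
time: 14.5
tool_pos: [0.5324, -0.0238, 0.061]
ee_rot: [-3.141, -0.0, 1.662]
wrist_force: [-0.0, 0.5, -2.0]
width: 0.0233
```

Emit:
{"api": "jog_arm", "payload": {
  "steps": [
    [[0, 0, 0.3, 0, 0, 0, -1], [0, 0, 0.2, 0, 0, 0, -1], [0, 0, 0, 0, 0, 0, -1]]
  ]
}}

```text
time: 14.88
tool_pos: [0.5326, -0.0239, 0.0563]
ee_rot: [3.142, 0.0, 1.662]
wrist_force: [0.3, 1.2, -2.3]
width: 0.0235
```

Emit:
{"api": "jog_arm", "payload": {
  "steps": [
    [[0, 0, 0.15, 0, 0, 0, -1], [-0.2, 0, 0, 0, 0, 0, -1], [-0.2, 0, 0, 0, 0, 0, -1], [-0.2, 0, 0, 0, 0, 0, -1], [0, 0, 0, 0, 0, 0, -1]]
  ]
}}

```text
time: 15.5
tool_pos: [0.5332, -0.0301, 0.055]
ee_rot: [3.141, 0.0, 1.661]
wrist_force: [-0.5, 0.1, -2.0]
width: 0.0241
```

Emit:
{"api": "jog_arm", "payload": {
  "steps": [
    [[-0.1, 0, 0, 0, 0, 0, -1], [-0.1, 0, 0, 0, 0, 0, -1], [0, 0, 0, 0, 0, 0, -1]]
  ]
}}

```text
time: 15.88
tool_pos: [0.5333, -0.0319, 0.0549]
ee_rot: [3.142, 0.0, 1.662]
wrist_force: [1.1, -0.7, -3.1]
width: 0.0238
```

Emit:
{"api": "jog_arm", "payload": {
  "steps": [
    [[-0.1, 0, 0, 0, 0, 0, -1], [-0.1, 0, 0, 0, 0, 0, -1], [0, 0, 0, 0, 0, 0, -1]]
  ]
}}

```text
time: 16.25
tool_pos: [0.5335, -0.0335, 0.055]
ee_rot: [3.141, -0.0, 1.662]
wrist_force: [0.2, 0.5, -1.8]
width: 0.0238
```

Emit:
{"api": "jog_arm", "payload": {
  "steps": [
    [[0, 0, 0.15, 0, 0, 0, -1], [0, 0, 0, 0, 0, 0, -1]]
  ]
}}

```text
time: 16.5
tool_pos: [0.5336, -0.0336, 0.0541]
ee_rot: [3.141, -0.0, 1.662]
wrist_force: [-0.8, 1.3, 2.1]
width: 0.0237
```

Emit:
{"api": "jog_arm", "payload": {
  "steps": [
    [[-0.15, 0, 0, 0, 0, 0, -1], [0, 0, 0, 0, 0, 0, -1]]
  ]
}}

```text
time: 16.75
tool_pos: [0.5336, -0.0336, 0.054]
ee_rot: [3.141, -0.003, 1.662]
wrist_force: [-1.3, 5.5, 2.7]
width: 0.0235
```

Emit:
{"api": "jog_arm", "payload": {
  "steps": [
    [[-0.15, 0, 0, 0, 0, 0, -1], [0, 0, 0, 0, 0, 0, -1]]
  ]
}}

```text
time: 17.0
tool_pos: [0.5336, -0.0337, 0.0537]
ee_rot: [3.141, -0.006, 1.663]
wrist_force: [-1.2, 8.0, 3.0]
width: 0.0235
```

The stop is reached, with +8 N against it and y blocked. Ease the side push and press down while still gripped (milestone 1).

Emit:
{"api": "jog_arm", "payload": {
  "steps": [
    [[0.15, 0, 0.15, 0, 0, 0, -1], [0, 0, 0.1, 0, 0, 0, -1], [0, 0, 0, 0, 0, 0, -1]]
  ]
}}

```text
time: 17.38
tool_pos: [0.5336, -0.034, 0.0529]
ee_rot: [3.141, -0.002, 1.662]
wrist_force: [-2.4, 4.7, 9.1]
width: 0.0236
```

Emit:
{"api": "jog_arm", "payload": {
  "steps": [
    [[0, 0, 0.15, 0, 0, 0, -1], [0, 0, 0, 0, 0, 0, -1], [0, 0, 0, 0, 0, 0, -1]]
  ]
}}

```text
time: 17.75
tool_pos: [0.5337, -0.0341, 0.0528]
ee_rot: [3.14, -0.002, 1.662]
wrist_force: [-6.5, 3.5, 12.9]
width: 0.0237
```

Emit:
{"api": "jog_arm", "payload": {
  "steps": [
    [[0, 0, 0, 0, 0, 0, -1], [0, 0, 0, 0, 0, 0, -1], [0, 0, 0, 0, 0, 0, -1], [0, 0, 0, 0, 0, 0, -1], [0, 0, 0, 0, 0, 0, -1], [0, 0, 0, 0, 0, 0, -1], [0, 0, 0, 0, 0, 0, -1], [0, 0, 0, 0, 0, 0, -1]]
  ]
}}

```text
time: 18.75
tool_pos: [0.5337, -0.0341, 0.0528]
ee_rot: [3.14, -0.002, 1.662]
wrist_force: [-6.8, 4.1, 13.7]
width: 0.0239
```

Emit:
{"api": "jog_arm", "payload": {
  "steps": [
    [[0, 0, -0.4, 0, 0, 0, -0.2], [0, 0, 0, 0, 0, 0, 0.2], [0, 0, 0, 0, 0, 0, 0.2], [0, 0, 0, 0, 0, 0, 0.2], [0, 0, 0, 0, 0, 0, 0.2], [0, 0, -2, 0, 0, 0, 0.2], [0, 0, -3, 0, 0, 0, -1], [-2.9, 0, 0, 0, 0, 0, -1], [-2.9, 0, 0, 0, 0, 0, -1], [0, 0, 0, 0, 0, 0, -1], [0, 0, 0, 0, 0, 0, -1]]
  ]
}}

```text
time: 20.12
tool_pos: [0.5387, -0.0924, 0.1032]
ee_rot: [-3.141, -0.001, 1.662]
wrist_force: [0.2, 0.4, 0.3]
width: 0.0099
```

```bash
python3 -c "
from h import *
goto(.5387,-.0913,.082,95.1)"
```

```text
t 20.12 tcp [ 0.5387 -0.0924  0.1032] psi 95.2 rp [-3.1412e+00 -8.0000e-04] F [0.2 0.4 0.3] w 0.0099
 tool shift cm [0.11 0.01 2.12]  turn deg about tool z 0.1
```

Emit:
{"api": "jog_arm", "payload": {
  "steps": [
    [[0.1, 0, 0.6, 0, 0, 0, -1], [0, 0, 0.6, 0, 0, 0, -1], [0, 0, 0.4, 0, 0, 0, -1], [0, 0, 0, 0, 0, 0, -1]]
  ]
}}

```text
time: 20.62
tool_pos: [0.5384, -0.0917, 0.0868]
ee_rot: [-3.14, -0.0, 1.662]
wrist_force: [-0.6, -0.2, 0.2]
width: 0.0003
```

Emit:
{"api": "jog_arm", "payload": {
  "steps": [
    [[0, 0, 0.2, 0, 0, 0, -1], [0, 0, 0.2, 0, 0, 0, -1], [0, 0, 0, 0, 0, 0, -1]]
  ]
}}

```text
time: 21.0
tool_pos: [0.5387, -0.0921, 0.0833]
ee_rot: [-3.141, 0.0, 1.661]
wrist_force: [0.3, -0.1, 0.5]
width: 0.0008
```

Emit:
{"api": "jog_arm", "payload": {
  "steps": [
    [[0, 0, 0.2, 0, 0, 0, -1], [0, 0, 0.15, 0, 0, 0, -1], [0, 0, 0, 0, 0, 0, -1]]
  ]
}}

```text
time: 21.38
tool_pos: [0.5391, -0.0925, 0.0808]
ee_rot: [3.141, 0.001, 1.661]
wrist_force: [-1.2, -1.5, 4.9]
width: 0.0006
```

Emit:
{"api": "jog_arm", "payload": {
  "steps": [
    [[0, 0, 0.1, 0, 0, 0, -1], [0, 0, 0.1, 0, 0, 0, -1], [0, 0, 0, 0, 0, 0, -1]]
  ]
}}

```text
time: 21.75
tool_pos: [0.5394, -0.0929, 0.08]
ee_rot: [3.139, 0.002, 1.661]
wrist_force: [-2.3, -1.9, 9.6]
width: 0.0002
```

Emit:
{"api": "jog_arm", "payload": {
  "steps": [
    [[0, 0, 0, 0, 0, 0, -1], [0, 0, 0, 0, 0, 0, -1], [0, 0, 0, 0, 0, 0, -1], [0, 0, 0, 0, 0, 0, -1], [0, 0, 0, 0, 0, 0, -1], [0, 0, 0, 0, 0, 0, -1], [0, 0, 0, 0, 0, 0, -1], [0, 0, 0, 0, 0, 0, -1]]
  ]
}}

```text
time: 22.75
tool_pos: [0.5394, -0.0928, 0.0799]
ee_rot: [3.14, 0.002, 1.661]
wrist_force: [-3.3, -2.1, 9.3]
width: 0.0006
```

```bash
cat >> h.py <<'E'
def level_crop(name,w=8,cx=.5336,cy=-.0345):
    out=[]
    for n in("side","top"):
        im=robot.snapshot(n)[...,::-1]; np.save(name.replace(".png",f"_{n}.npy"),im)
        u=np.int32(proj(n,[cx,cy,.12])[0]); u0=u-[24,34]; print(n,"origin",u0)
        out.append(cv2.resize(im[u0[1]:u0[1]+68,u0[0]:u0[0]+48],None,fx=w,fy=w,interpolation=cv2.INTER_CUBIC))
    cv2.imwrite(name,np.hstack(out))
E
python3 -c "
from h import *
level_crop('pics/b1.png')
goto(.5387,-.0913,.08,95.1)"
```

```text
side origin [227 139]
top origin [231 160]
t 22.85 tcp [ 0.5394 -0.0929  0.0799] psi 95.18 rp [3.1395e+00 2.0000e-03] F [-3.  -1.9  8.3] w 0.0006
 tool shift cm [ 0.16 -0.05 -0.01]  turn deg about tool z 0.08
```

View pics/b1.png

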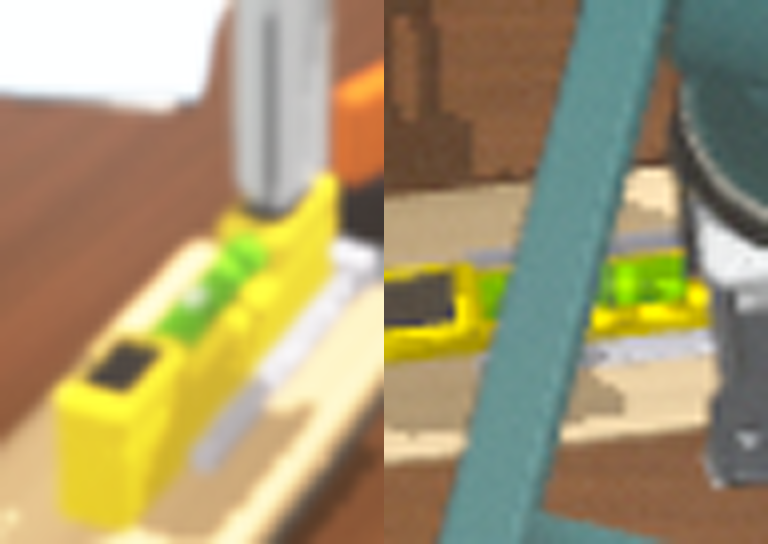

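The side half shows the fingers on the foot-end pad, the vial from about (172,330) to (255,245), and the pale bubble near (197,295), towards the pivot as expected. Now quantify it, using the level on the bench as the zero check.

```bash
cat >> h.py <<'E'
def bubble(im,n,c,ang,zt,pad,h=.044):
    """c: level centre xy, ang deg of axis, zt underside z; pad=(sign, u,v) seen pad used to shift; prints whiteness profile along vial"""
    d=yaw(np.radians(ang)); P=lambda s,z:proj(n,np.c_[c[0]+d[0]*s,c[1]+d[1]*s,np.full(len(s),zt+z)])
    off=np.zeros(2)
    if pad is not None: off=np.array(pad[1:])-P(np.array([pad[0]*.057]),.045)[0]
    s=np.arange(-32,33,2)/1000; q=P(s,h)+off
    nrm=np.array([-(q[-1]-q[0])[1],(q[-1]-q[0])[0]]); nrm/=np.linalg.norm(nrm)
    f=im.astype(np.float32); prof=[]
    for k in np.arange(-1,1.01,.5):
        m=(q+k*nrm).astype(np.float32); prof.append(cv2.remap(f,m[None,:,0].copy(),m[None,:,1].copy(),cv2.INTER_CUBIC)[0])
    p=np.mean(prof,0); w=p[:,0]  # blue: green has little, white much
    b=np.clip(w-np.median(w),0,None); b[w<w.max()*.5+np.median(w)*.5]=0
    print(n,"off px",off.round(2),"bubble mm",(1000*(s*b).sum()/b.sum()).round(2)); print(" blue",dict(zip((s*1000).astype(int).tolist(),w.astype(int).tolist())))
E
python3 - <<'E'
from h import *
for n in("side","top"): bubble(cv2.imread(f"pics/{n}0.png"),n,(.4760,.2231),-2.66,0,None)
im=np.load("pics/b1_side.npy"); pu=((125+.5)/8-.5+227,(363+.5)/8-.5+139)
bubble(im,"side",(.5336,-.0345),95.1,.075,(1,*pu)); bubble(im,"side",(.5336,-.0345),95.1,.075,None)
E
```

```text
side off px [0. 0.] bubble mm 0.17
 blue {-32: 39, -30: 38, -28: 37, -26: 37, -24: 37, -22: 37, -20: 37, -18: 37, -16: 37, -14: 38, -12: 38, -10: 45, -8: 83, -6: 169, -4: 235, -2: 253, 0: 252, 2: 252, 4: 245, 6: 201, 8: 118, 10: 57, 12: 41, 14: 38, 16: 37, 18: 36, 20: 37, 22: 38, 24: 37, 26: 37, 28: 36, 30: 36, 32: 38}
top off px [0. 0.] bubble mm 0.72
 blue {-32: 0, -30: 0, -28: 0, -26: 0, -24: 0, -22: 0, -20: 0, -18: 0, -16: 0, -14: 0, -12: -1, -10: 6, -8: 35, -6: 85, -4: 180, -2: 225, 0: 215, 2: 219, 4: 214, 6: 119, 8: -2, 10: 5, 12: 11, 14: 0, 16: 0, 18: 0, 20: 0, 22: 0, 24: 0, 26: 0, 28: 0, 30: 0, 32: 0}
side off px [ 0.64 -0.26] bubble mm 11.1
 blue {-32: 63, -30: 63, -28: 63, -26: 63, -24: 62, -22: 61, -20: 61, -18: 63, -16: 68, -14: 78, -12: 88, -10: 96, -8: 101, -6: 102, -4: 100, -2: 98, 0: 101, 2: 110, 4: 127, 6: 148, 8: 168, 10: 181, 12: 183, 14: 173, 16: 153, 18: 128, 20: 105, 22: 92, 24: 87, 26: 87, 28: 87, 30: 86, 32: 85}
side off px [0. 0.] bubble mm 8.96
 blue {-32: 63, -30: 63, -28: 63, -26: 62, -24: 62, -22: 63, -20: 67, -18: 76, -16: 89, -14: 101, -12: 111, -10: 116, -8: 115, -6: 114, -4: 113, -2: 116, 0: 125, 2: 141, 4: 159, 6: 175, 8: 185, 10: 186, 12: 175, 14: 156, 16: 133, 18: 113, 20: 105, 22: 101, 24: 102, 26: 103, 28: 100, 30: 99, 32: 99}
```

The zero check is good (0.2 and 0.7 mm). With the shelf pressed home the bubble is about 10 mm towards the pivot, which needs about 1.7 rad clockwise. On to the knob.

Emit:
{"api": "jog_arm", "payload": {
  "steps": [
    [[0, 0, -1.5, 0, 0, 0, -1], [0, 0, -3, 0, 0, 0, 0], [-4.8, 0, 0, 0, 0, 8, 0], [-4.6, 0, 0, 0, 0, 8, 0], [0, 0, 0, 0, 0, 0, 0], [0, 0, 0, 0, 0, 0, 0]]
  ]
}}

```text
time: 23.6
tool_pos: [0.5408, -0.1851, 0.1226]
ee_rot: [-3.141, -0.001, 1.383]
wrist_force: [-0.5, -0.2, 0.5]
width: 0.0455
```

```bash
python3 - <<'E'
from h import *
T=lambda u,v:((u+.5)/4-.5+145,(v+.5)/4-.5+165)
a=onplane("top",T(638,91),.118);b=onplane("top",T(709,100),.118);print((a+b)/2,np.linalg.norm(a-b),np.degrees(np.arctan2(*(a-b)[1::-1])))
goto(.5475,-.1875,.049,79)
im=robot.snapshot("side")[...,::-1]; o=cv2.inRange(cv2.cvtColor(np.ascontiguousarray(im),cv2.COLOR_BGR2HSV),(8,150,120),(16,255,255))
u=np.int32(proj("side",[.5475,-.1875,.1])[0])-[32,34]; print(u)
cv2.imwrite("pics/k1.png",cv2.resize(im[u[1]:u[1]+68,u[0]:u[0]+64],None,fx=8,fy=8,interpolation=cv2.INTER_CUBIC))
E
```

```text
[ 0.54800676 -0.18657013  0.118     ] 0.047157991725407064 81.58230526666428
t 23.6 tcp [ 0.5408 -0.1851  0.1226] psi 79.24 rp [-3.1408e+00 -1.3000e-03] F [-0.5 -0.2  0.5] w 0.0455
 tool shift cm [-0.11  0.71  7.36]  turn deg about tool z 0.24
[242 119]
```

Emit:
{"api": "jog_arm", "payload": {
  "steps": [
    [[-0.1, 0.7, 2, 0, 0, -1, 0], [0, 0, 2, 0, 0, 0, 0], [0, 0, 2, 0, 0, 0, 0], [0, 0, 1, 0, 0, 0, 0], [0, 0, 0, 0, 0, 0, -1], [0, 0, 0, 0, 0, 0, -1], [0, 0, 0, 0, 0, 0, -1], [0, 0, 0, 0, 0, 0, -1], [0, 0, 0, 0, 0, 0, -1], [0, 0, 0, 0, 0, 0, -1]]
  ]
}}

```text
time: 24.9
tool_pos: [0.5501, -0.1887, 0.054]
ee_rot: [3.136, 0.001, 1.4]
wrist_force: [4.8, -0.9, -1.5]
width: 0.0114
```

Gripped at 11.4 mm. Turn about 97° clockwise, rising with the knob.

Emit:
{"api": "jog_arm", "payload": {
  "steps": [
    [[0, 0.1, 0, 0, 0, 4, -1], [0, 0, -0.05, 0, 0, 9.4, -1], [0, 0, -0.05, 0, 0, 9.4, -1], [0, 0, -0.05, 0, 0, 9.4, -1], [0, 0, -0.05, 0, 0, 9.4, -1], [0, 0, -0.05, 0, 0, 9.4, -1], [0, 0, -0.05, 0, 0, 9.4, -1], [0, 0, -0.05, 0, 0, 9.4, -1], [0, 0, -0.05, 0, 0, 9.4, -1], [0, 0, -0.05, 0, 0, 9.4, -1], [0, 0, -0.05, 0, 0, 9.4, -1], [0, 0, 0, 0, 0, 0, -1]]
  ]
}}

```text
time: 26.4
tool_pos: [0.5492, -0.1868, 0.0586]
ee_rot: [-3.139, -0.001, -0.308]
wrist_force: [2.2, 4.5, 1.6]
width: 0.0119
```

Emit:
{"api": "jog_arm", "payload": {
  "steps": [
    [[0, 0, 0, 0, 0, 0, 0], [0, 0, 0, 0, 0, 0, 0], [0, 0, 0, 0, 0, 0, 0], [0, 0, 0, 0, 0, 0, 0], [0, 0, -2, 0, 0, 0, 0], [0, 0, -3, 0, 0, 0, 0], [0, 0, -2, 0, 0, 0, -1], [0, 0, 0, 0, 0, -10.3, -1], [0, 0, 0, 0, 0, -10.3, -1], [0, 0, 0, 0, 0, -10.3, -1], [0, 0, 0, 0, 0, -10.3, -1], [0, 0, 0, 0, 0, -10.3, -1]]
  ]
}}

```text
time: 27.9
tool_pos: [0.5485, -0.1884, 0.1279]
ee_rot: [3.141, 0.0, 0.594]
wrist_force: [0.2, 0.9, 0.4]
width: 0.0006
```

Emit:
{"api": "jog_arm", "payload": {
  "steps": [
    [[0, 0, 0, 0, 0, -10.3, -1], [0, 0, 0, 0, 0, -10.3, -1], [0, 0, 0, 0, 0, -10.3, -1], [0, 0, 0, 0, 0, -10.3, -1], [0, 0, 0, 0, 0, -10.3, -1], [0, 0, 0, 0, 0, -10, -1], [4.8, 0, 0, 0, 0, 0, -1], [4.7, 0, 0, 0, 0, 0, -1], [0, 0, 0, 0, 0, 0, -1]]
  ]
}}

```text
time: 29.02
tool_pos: [0.5397, -0.0912, 0.1283]
ee_rot: [3.141, -0.0, 1.666]
wrist_force: [-0.2, -0.4, -0.9]
width: 0.0002
```

```bash
python3 -c "
from h import *
goto(.5387,-.0910,.086,95.1)"
```

```text
t 29.02 tcp [ 0.5397 -0.0912  0.1283] psi 95.44 rp [ 3.1412e+00 -2.0000e-04] F [-0.2 -0.4 -0.9] w 0.0002
 tool shift cm [ 0.03 -0.1   4.23]  turn deg about tool z 0.34
```

Emit:
{"api": "jog_arm", "payload": {
  "steps": [
    [[0, -0.1, 2, 0, 0, 0, -1], [0, 0, 1.4, 0, 0, 0, -1], [0, 0, 0.4, 0, 0, 0, -1], [0, 0, 0.2, 0, 0, 0, -1], [0, 0, 0.2, 0, 0, 0, -1], [0, 0, 0, 0, 0, 0, -1]]
  ]
}}

```text
time: 29.78
tool_pos: [0.5392, -0.0939, 0.0863]
ee_rot: [3.141, 0.0, 1.661]
wrist_force: [0.2, 0.2, 0.2]
width: 0.0004
```

Emit:
{"api": "jog_arm", "payload": {
  "steps": [
    [[0, 0, 0.15, 0, 0, 0, -1], [0, 0, 0.15, 0, 0, 0, -1], [0, 0, 0, 0, 0, 0, -1]]
  ]
}}

```text
time: 30.15
tool_pos: [0.5394, -0.0942, 0.0839]
ee_rot: [3.14, 0.001, 1.662]
wrist_force: [-1.4, -1.7, 2.7]
width: 0.0006
```

Emit:
{"api": "jog_arm", "payload": {
  "steps": [
    [[0, 0, 0.1, 0, 0, 0, -1], [0, 0, 0.1, 0, 0, 0, -1], [0, 0, 0, 0, 0, 0, -1]]
  ]
}}

```text
time: 30.52
tool_pos: [0.5396, -0.0946, 0.0828]
ee_rot: [3.14, 0.002, 1.661]
wrist_force: [-1.8, -1.8, 7.7]
width: 0.0007
```

Emit:
{"api": "jog_arm", "payload": {
  "steps": [
    [[0, 0, 0.1, 0, 0, 0, -1], [0, 0, 0, 0, 0, 0, -1], [0, 0, 0, 0, 0, 0, -1], [0, 0, 0, 0, 0, 0, -1], [0, 0, 0, 0, 0, 0, -1], [0, 0, 0, 0, 0, 0, -1], [0, 0, 0, 0, 0, 0, -1], [0, 0, 0, 0, 0, 0, -1], [0, 0, 0, 0, 0, 0, -1], [0, 0, 0, 0, 0, 0, -1]]
  ]
}}

```text
time: 31.78
tool_pos: [0.5398, -0.0946, 0.0827]
ee_rot: [3.139, 0.002, 1.661]
wrist_force: [-3.9, -0.5, 11.9]
width: 0.0006
```

```bash
python3 - <<'E'
from h import *
level_crop('pics/b2.png')
goto(.5387,-.0910,.086,95.1)
im=np.load("pics/b2_side.npy")
bubble(im,"side",(.5336,-.0345),95.1,.0768,None)
im=np.load("pics/b2_top.npy")
bubble(im,"top",(.5336,-.0345),95.1,.0768,None)
E
```

```text
side origin [227 139]
top origin [231 160]
t 31.88 tcp [ 0.5398 -0.0946  0.0828] psi 95.19 rp [3.1387e+00 2.4000e-03] F [-2.7 -1.8 11.3] w 0.0002
 tool shift cm [ 0.37 -0.08 -0.32]  turn deg about tool z 0.09
side off px [0. 0.] bubble mm 0.74
 blue {-32: 66, -30: 65, -28: 64, -26: 63, -24: 62, -22: 63, -20: 68, -18: 77, -16: 88, -14: 96, -12: 104, -10: 113, -8: 126, -6: 143, -4: 162, -2: 176, 0: 183, 2: 181, 4: 168, 6: 147, 8: 127, 10: 112, 12: 106, 14: 104, 16: 102, 18: 104, 20: 106, 22: 106, 24: 107, 26: 108, 28: 109, 30: 111, 32: 110}
top off px [0. 0.] bubble mm 9.16
 blue {-32: -2, -30: 0, -28: 0, -26: 0, -24: 1, -22: 0, -20: 0, -18: 0, -16: 0, -14: 0, -12: -6, -10: 33, -8: 86, -6: 110, -4: 125, -2: 145, 0: 151, 2: 143, 4: 144, 6: 145, 8: 146, 10: 147, 12: 145, 14: 145, 16: 146, 18: 146, 20: 144, 22: 137, 24: 88, 26: 29, 28: 2, 30: -3, 32: 0}
```

View pics/b2.png

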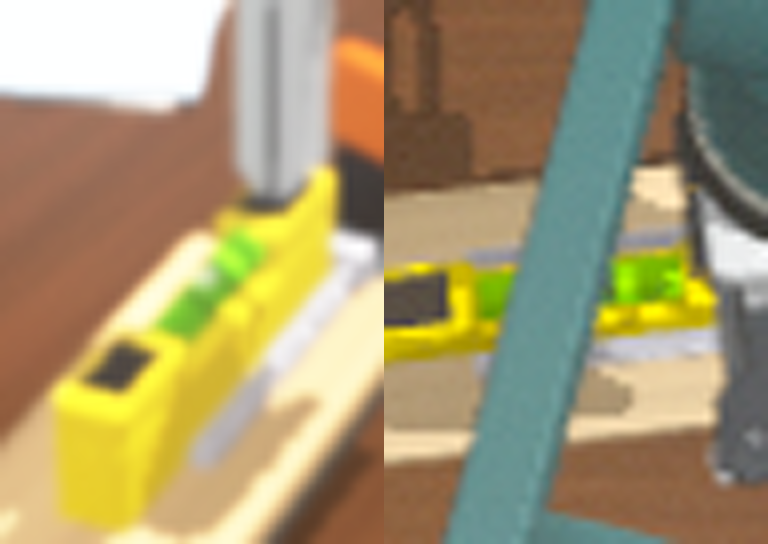

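The side half now shows the bubble near (208,277), about the middle of the vial (165,330) to (262,240). The top half shows only the foot-side black line at about (612,285), 10 mm from the predicted centre; the arm hides the bubble. The estimate is +0.7 mm, so I'll cross-check it against the visible pad's centroid.

```bash
python3 - <<'E'
from h import *
def padc(im,guess,r=7):
    u0=np.int32(np.round(guess))-r; c=im[u0[1]:u0[1]+2*r+1,u0[0]:u0[0]+2*r+1]
    R=c[...,2].astype(float); m=np.clip(110-R,0,60)   # dark in red channel
    k,l,s,cc=cv2.connectedComponentsWithStats((m>0).astype(np.uint8)); 
    j=min((i for i in range(1,k) if s[i,4]>15),key=lambda i:np.hypot(*(cc[i]-r)));w=m*(l==j)
    y,x=np.mgrid[:2*r+1,:2*r+1]; return np.array([(w*x).sum(),(w*y).sum()])/w.sum()+u0, s[j,4]
im=cv2.imread("pics/side0.png")
for sg in(1,-1):
    d=yaw(np.radians(-2.66)); g=proj("side",[.476+sg*.057*d[0],.2231+sg*.057*d[1],.0455])[0]; print("bench",sg,g,padc(im,g))
for f,zt,sl in(("b1",.075,-.017),("b2",.0768,0)):
    im=np.load(f"pics/{f}_side.npy"); g=proj("side",[.5336-.0889*.057,-.0345+.996*.057,zt+.045])[0]; p,a=padc(im,g); print(f,g,p,a)
    bubble(im,"side",(.5336,-.0345),95.1,zt,(1,*p))
E
```

```text
bench 1 [192.02090294 255.69975142] (array([191.9768546 , 255.98931751]), np.int32(44))
bench -1 [234.75765429 277.38240675] (array([234.82510288, 277.49218107]), np.int32(54))
b1 [241.54566533 184.19835281] [241.71090047 184.52369668] 19
side off px [0.17 0.32] bubble mm 8.74
 blue {-32: 63, -30: 63, -28: 62, -26: 62, -24: 61, -22: 61, -20: 65, -18: 72, -16: 82, -14: 92, -12: 98, -10: 99, -8: 99, -6: 96, -4: 97, -2: 103, 0: 116, 2: 136, 4: 158, 6: 175, 8: 183, 10: 180, 12: 165, 14: 141, 16: 115, 18: 97, 20: 87, 22: 85, 24: 85, 26: 85, 28: 84, 30: 83, 32: 82}
b2 [241.53074306 183.57969322] [241.45730028 184.60055096] 18
side off px [-0.07  1.02] bubble mm -3.07
 blue {-32: 64, -30: 62, -28: 61, -26: 60, -24: 62, -22: 67, -20: 71, -18: 76, -16: 81, -14: 87, -12: 99, -10: 118, -8: 140, -6: 158, -4: 169, -2: 168, 0: 155, 2: 135, 4: 111, 6: 92, 8: 82, 10: 77, 12: 76, 14: 76, 16: 76, 18: 77, 20: 76, 22: 76, 24: 79, 26: 78, 28: 79, 30: 81, 32: 81}
```

The side view is too sensitive to height along this axis: estimates run from −3 to +0.7 mm. The top camera looks straight down on the vial but a link hides the bubble. Pressing 12 mm nearer the middle, still on the pad end, should clear that view.

Emit:
{"api": "jog_arm", "payload": {
  "steps": [
    [[0, 0, -1, 0, 0, 0, -1], [1.25, -0.1, 0, 0, 0, 0, -1], [0, 0, 0.5, 0, 0, 0, -1], [0, 0, 0.2, 0, 0, 0, -1], [0, 0, 0.1, 0, 0, 0, -1], [0, 0, 0, 0, 0, 0, -1]]
  ]
}}

```text
time: 32.62
tool_pos: [0.5367, -0.0808, 0.0828]
ee_rot: [3.141, -0.001, 1.662]
wrist_force: [-1.9, 1.0, 5.9]
width: 0.0002
```

Emit:
{"api": "jog_arm", "payload": {
  "steps": [
    [[0, 0, 0.1, 0, 0, 0, -1], [0, 0, 0.1, 0, 0, 0, -1], [0, 0, 0, 0, 0, 0, -1]]
  ]
}}

```text
time: 33.0
tool_pos: [0.5371, -0.0808, 0.0827]
ee_rot: [3.14, -0.0, 1.662]
wrist_force: [-4.0, 2.2, 12.4]
width: 0.0006
```

Emit:
{"api": "jog_arm", "payload": {
  "steps": [
    [[0, 0, 0, 0, 0, 0, -1], [0, 0, 0, 0, 0, 0, -1], [0, 0, 0, 0, 0, 0, -1], [0, 0, 0, 0, 0, 0, -1], [0, 0, 0, 0, 0, 0, -1], [0, 0, 0, 0, 0, 0, -1], [0, 0, 0, 0, 0, 0, -1], [0, 0, 0, 0, 0, 0, -1]]
  ]
}}

```text
time: 34.0
tool_pos: [0.5371, -0.0808, 0.0827]
ee_rot: [3.14, -0.0, 1.662]
wrist_force: [-4.4, 2.0, 13.4]
width: 0.0003
```

```bash
python3 - <<'E'
from h import *
level_crop('pics/b3.png')
goto(.5387,-.0910,.086,95.1)
im=np.load("pics/b3_top.npy"); bubble(im,"top",(.5336,-.0345),95.1,.0768,None)
n="top"; u=np.int32(proj(n,[.5336,-.0345,.12])[0]); u0=u-[36,18]; print(u0,proj(n,[.5336,-.0345,.12])[0])
c=cv2.resize(im[u0[1]:u0[1]+40,u0[0]:u0[0]+64],None,fx=12,fy=12,interpolation=cv2.INTER_CUBIC)
for s in(-.01,0,.01,.057):
    q=(proj(n,[.5336-.0889*s,-.0345+.996*s,.12])[0]-u0+.5)*12-.5; cv2.line(c,(int(q[0]),int(q[1])-50),(int(q[0]),int(q[1])-70),(255,0,255),1)
cv2.imwrite("pics/b3t.png",c)
E
```

```text
side origin [227 139]
top origin [231 160]
t 34.1 tcp [ 0.5371 -0.0808  0.0827] psi 95.23 rp [ 3.1398e+00 -4.0000e-04] F [-3.6  2.7 12. ] w 0.0002
 tool shift cm [-1.03  0.06 -0.33]  turn deg about tool z 0.13
top off px [0. 0.] bubble mm -16.09
 blue {-32: 238, -30: 236, -28: 228, -26: 190, -24: 121, -22: 65, -20: 52, -18: 18, -16: -4, -14: 0, -12: 1, -10: 14, -8: 46, -6: 94, -4: 159, -2: 215, 0: 234, 2: 218, 4: 178, 6: 113, 8: 85, 10: 103, 12: 115, 14: 132, 16: 144, 18: 150, 20: 147, 22: 146, 24: 146, 26: 145, 28: 146, 30: 145, 32: 146}
[219 176] [255.6476715  194.66356179]
```

View pics/b3t.png

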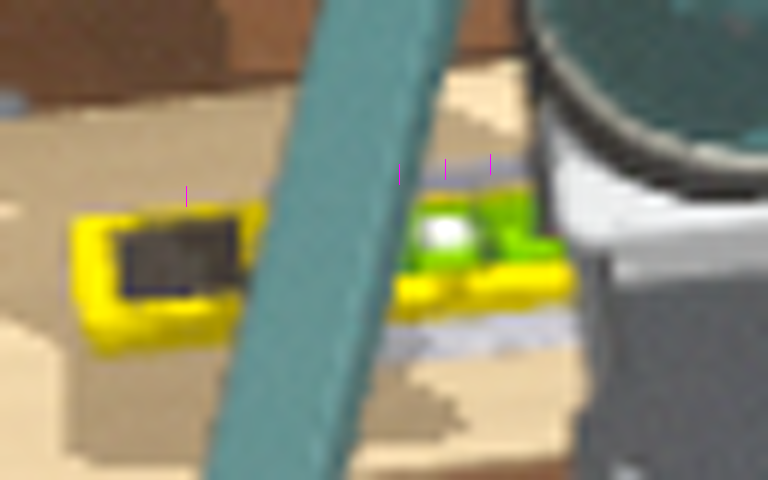

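In the last picture the bubble's centre is at x = 445, exactly on the predicted level centre (445). The foot-side black line is at about 487 (predicted 490) and the pad at 180 (predicted 186). So the bubble is within about 1 mm of the middle, with 12 N pressing and the shelf hard on its frame. Hand in.

```bash
python3 -c "
from bench import robot
print(robot.close_job())"
```

```text
the job is handed in; nothing more can be done
None
```

I put the far yellow level in the slot against the stop and pressed the shelf home. With the bubble about 9–10 mm off centre, I turned the knob 1.71 rad clockwise. I then pressed the level again on its foot end and handed the job in at about 34 s, still pressing. No verdict came back.

**Last checks:**
- **Press:** about 12 N on the level. The shelf looks home, because adding another 6 N moved the tip by only 0.1 mm.
- **Bubble:** in the top view it lies within about 1 mm of the middle, clear of the one black line in sight; the arm hides the other.
- **Seating:** the seen pad and line agree to about 1 mm with the level touching the stop, where I had felt 8 N earlier.
- **Bystanders:** I did not go near the bottle, earth block or book, but I did not re-measure them at the end.

**What failed or disagreed:**
- **First grasp:** it closed on nothing. The fingertips are really 38 mm higher than the reported TCP. I confirmed this by touching the bench and corrected for it from then on.
- **Side-view bubble readings:** these spread from −3 to +0.7 mm because that view is very sensitive to height. I relied on the top view instead.

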